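# Clamp the copper bar in the sliding-carriage fixture

## Robot

A 6-joint arm with a two-finger parallel gripper is mounted at the origin on the work surface. World frame = base frame: x ahead of the robot, y to its left, z up, the work surface at z = 0. Lengths are in m, angles in rad, forces in N, time in s.
With the tool pointing down it reaches from about 0.25 to 0.725 m from the base axis. Payload 4 kg.
Tool frame: the origin (TCP) lies midway between the tips of the shut fingers; the grasp point (between the pads) lies 19 mm behind it; z points along the fingers, x is the direction in which the jaws open and shut, and the axes are right-handed (so a half turn about z gives the same grasp; the last joint's range is limited). The gripper opens to 85 mm and grips with 20 to 120 N. Pads are 22 mm wide; open, the fingers measure 114 mm over their backs; the gripper's body (76 mm by 85 mm) begins 54 mm behind the grasp point. The pads swing forward as they close: fully open they stand 13 mm farther back than shut.
Start: joints at [1.315, 0.241, 0.005, 1.335, 0, 1.571], TCP at [0.127, 0.484, 0.231] pointing down, gripper open.
Joint ranges: [-2.72, 2.72], [-1.05, 1.87], [-1.09, 1.28], [-1.99, 2.15], [-1.42, 1.44], [-3.14, 3.14]. Speed limits (rad/s): [2.79, 2.79, 3.14, 3.14, 3.14, 3.14].

## Interface

Orientations are given as a unit quaternion [x, y, z, w].
In Python, from workcell import telemetry, camera, get_calibration, bot gives the robot as it stands.
- The arm moves only by the tool step_arm, never from a script. Its argument "increments" is a list of rows, each an object with "slide": the shift along the tool's x, y, z in m, a list of three; "turn": the turn, a rotation vector about the tool's x, y, z in rad, a list of three; "grip": the closure, from -1 (fully open) to 1 (shut), so that 0 is half open. A call has 1 to 12 rows; each row shifts and turns the commanded pose from where the row before left it, along the tool's axes as they then stand; what a row does not reach is not made up. A row lasts 1/12 s, in which the tool goes at most 41.7 mm and 7.16 degrees, less where a joint would pass 70% of its speed; a pose out of reach is approached as far as the arm can. A call is refused whole if a number of a shift passes 0.0417 or a number of a turn 0.125, either way. A call with a gripper value outside its range is refused whole. The fingers move at their own pace and stop on an object; the grip force is fixed at half the most. Time passes only in rows, so rows that do not move let the fingers close. It gives the time, the measured TCP pose, the force and the opening at its end, in the units of the state.
- telemetry.get_obs(): the state, without advancing time (a new reading comes with each control period).
- camera(name): name is "scene" or "top" or "wrist"; returns (picture, depth): 384x512x3 uint8, red, green, blue; 384x512 float32, m along the optical axis (not along the pixel's ray), 0 where there is no reading.
- get_calibration(name): a dict with "K" (3x3 intrinsics, pixels), "extrinsics" (4x4, takes a point from camera to world coordinates). Camera axes: x right, y down, z forward; pixel columns grow to the right and rows downward; lengths in m; the calibration is good to about 2 mm. A picture is of the moment at which its call begins: read the wrist's pose just before it. get_calibration takes no time and is no camera call; for the wrist camera it gives the pose at the moment of the call.
- bot.job_done(): hands the job in, once; it reports no verdict.
The state is a dict: "clock": time; "joint_pos": joint angles; "joint_vel": joint speeds; "tau": joint torques, N m; "eef_pos": TCP position; "tool_rot": TCP orientation; "ft_force": force on the tool from outside, world axes, zero at the start; "ft_torque": the same for the moment, N m; "grip_width": finger opening in m.
Only numpy, scipy, OpenCV 4.12 (cv2) and the standard library are available. Lean on these libraries where they do the work, as an engineer would, in place of code of your own. Each camera call takes 0.05 s, during which the arm holds its last target. There are 200 camera calls.

## Task

Two bars lie loosely in the channel of the bar fixture, one on each side of its locked blue carriage. Undo the clamp knob until the carriage is quite free, slide the carriage towards the copper bar until the bar is pressed firmly but gently against the yellow end stop on its side (keep a push of about 10 N on it for half a second), then turn the knob fully tight again so that the bar stays trapped. Leave the steel bar and everything else on the bench where they are.

Things in the scene. Friction and masses are not known exactly. Their poses are not given: they have to be found in the camera images.
- fixture: Bar fixture fixed to the bench: grey base plate 130 x 460 x 14 mm, a steel channel along its y (38 mm wide between 10 mm lips, floor 30 mm above the bench) and a yellow end stop at each end, inner faces at y = +190 and -190 mm, tops 62 mm high. Origin: centre of the underside; x across the channel, y along it, z up.
- carriage: Blue carriage straddling the channel, slides along the fixture's y (75 mm either way from the middle; 1 to 2 N when free). 92 mm across, 60 mm along y: pushing faces 30 mm either side of its origin. Its top, with the clamp knob in the middle, is 39 mm above its origin. Origin: on the channel floor, 30 mm above the bench, below the knob's axis; axes as the fixture's.
- clamp_knob (a joint): Clamp knob angle, rad: 0 = fully undone (end of travel), 3.4 = tightest (end of travel), growing clockwise seen from above. The hidden brake shoe lets go below 1.8 and bites harder above it; fully tight is above 2.9. Turning takes 0.12 to 0.2 N m; it stays where left. At angle q the T-bar points 1.6 - q rad (counterclockwise from above) from the fixture's x.
- knob_grip (a point): Grip point of the clamp knob: on its vertical axis, 106 mm above the bench. The knob is a black T-bar 70 mm long, 18 mm thick and 32 mm high (underside 88 mm, top 120 mm above the bench), with a white dot on one end of its top. The point's x axis runs along the T-bar towards the dot, z up. Slides with the carriage.
- copper_bar: Copper bar 110 mm long (its y) x 34 mm wide x 14 mm high, about 0.46 kg, with two dark holes, lying in the channel on one side of the carriage, 10 to 30 mm short of the end stop. Origin: centre of its underside; its y lies along the fixture's y.
- steel_bar: Grey steel bar 90 mm long (its y) x 34 x 14 mm, lying in the channel on the other side of the carriage. Origin: centre of its underside. Leave it.
- copper_ring: Lower of two stacked copper rings, 90 mm across, 18 mm high, beyond the fixture. Origin: centre of the underside. Bystander.
- copper_ring2: Upper copper ring of the stack, the same. Bystander.
- bracket: Angled steel bracket 60 x 90 mm, 56 mm high, beyond the fixture. Origin: centre of the underside. Bystander.
- wrench: Steel wrench 180 mm long lying on the robot's side of the fixture. Bystander.
- black_block: Black block 50 x 110 x 30 mm beyond the fixture. Origin: centre of the underside. Bystander.
- spare_copper: Another, longer copper bar (150 x 34 x 14 mm) lying flat on the bench, not in the channel. Bystander.
- carton: Cardboard box 120 x 160 x 90 mm to the left. Origin: centre of the underside. Bystander.
Things that resemble listed ones, but are neither listed nor needed, are in the scene too. What is shaped like the copper_bar but green is not meant.

How it is judged:
On the way, in this order (a step that is already met when the one before it is completed fails the run):
1. The clamp is undone (knob below 1.8 rad) (value of joint clamp_knob below 1.8 rad), for 0.1 s.
2. The carriage presses the copper bar home against its end stop with more than 4 N (((y of copper_bar in the frame of fixture above 0.1325 m and y of carriage in the frame of fixture above 0.0475 m) or (y of copper_bar in the frame of fixture below -0.1325 m and y of carriage in the frame of fixture below -0.0475 m)) and contact force between carriage and copper_bar above 4 N), for 0.1 s.
3. The clamp is fully tight (knob above 2.9 rad) with the copper bar still trapped (((y of copper_bar in the frame of fixture above 0.1325 m and y of carriage in the frame of fixture above 0.0475 m) or (y of copper_bar in the frame of fixture below -0.1325 m and y of carriage in the frame of fixture below -0.0475 m)) and value of joint clamp_knob above 2.9 rad), for 0.2 s.
At the end, for the whole second after the job is handed in: The copper bar lies flat in the channel on the side where it started, within 2.5 mm of touching the end stop there, the carriage within 2.5 mm of trapping it (both gaps together), the knob above 2.9 rad, everything at rest, the steel bar within 8 mm of where it was (all of step 3 and angle between copper_bar's own z axis and vertical below 0.06 rad and z of copper_bar in the frame of fixture below 0.034 m and linear speed of each of copper_bar, carriage below 0.01 m/s and distance of steel_bar from where it was at the start of the episode below 0.008 m).
It fails at once if The copper bar is squeezed with more than 60 N (contact force between carriage and copper_bar above 60 N).
It fails at once if The steel bar is moved more than 8 mm (distance of steel_bar from where it was at the start of the episode above 0.008 m).
It fails at once if Something else on the bench is moved more than 30 mm (distance of any of copper_ring, copper_ring2, bracket, wrench, black_block, spare_copper, carton from where it was at the start of the episode above 0.03 m).
It also fails if it takes over 72 s, if anything falls off the work surface, if the arm or the gripper's body presses on something with over 40 N, if the wrist force passes 120 N, or if a joint passes its speed limit or range.

## Working session

There is one attempt and no reset: what is moved stays moved. The work goes in short steps, Python scripts to look and compute and a tool call to move; the robot and the scene stay as the last step left them, time stands still between calls to the robot, and variables do not carry over. Pictures are saved under pics/ and viewed, and the job is handed in when it is done.

Besides the shell and the picture viewer there is one more tool, called after "Emit:" by a JSON object that holds its "api" and its "payload", one argument or row to a line. step_arm: Moves the arm, as the interface text tells. Its arguments: {"type":"object","properties":{"increments":{"type":"array","items":{"type":"object","properties":{"slide":{"type":"array","items":{"type":"number"}},"turn":{"type":"array","items":{"type":"number"}},"grip":{"type":"number"}}}}},"required":["increments"]}

```bash
mkdir -p pics
cat > h.py <<'E'
import numpy as np, cv2
from workcell import telemetry, camera, get_calibration, bot
def snap(n,f):
    c=get_calibration(n); p,d=camera(n); cv2.imwrite(f'pics/{f}.png',p[...,::-1]); np.savez(f'pics/{f}.npz',d=d,K=c['K'],E=c['extrinsics'],p=p); return f
def pts(f):
    z=np.load(f'pics/{f}.npz'); d=z['d'];K=z['K'];v,u=np.mgrid[:384,:512]
    P=np.stack([(u-K[0,2])/K[0,0]*d,(v-K[1,2])/K[1,1]*d,d,np.ones_like(d)],-1)@z['E'].T
    return P[...,:3],d,z['p']
E
python3 - <<'E'
from h import *
for n in('top','scene','wrist'):snap(n,n+'0')
import cv2
a=cv2.imread('pics/top0.png');b=cv2.imread('pics/scene0.png')
print(telemetry.get_obs())
E
```

```text
{'clock': 0.15, 'joint_pos': array([ 1.31498989e+00,  2.41263177e-01,  4.00086679e-03,  1.33521420e+00,
       -2.04542740e-06,  1.57080405e+00]), 'joint_vel': array([-0.00065081, -0.0021976 ,  0.00397632,  0.00037943,  0.00085164,
       -0.00088048]), 'tau': array([-3.86484398e-04, -3.72635901e+01,  2.52638197e+01,  1.23689728e-02,
       -5.29446567e-06, -1.56326587e-05]), 'eef_pos': array([0.1263866 , 0.48324465, 0.23059333]), 'tool_rot': array([ 7.91527723e-01,  6.11132684e-01, -6.64325141e-04,  5.14220790e-04]), 'ft_force': array([0.01079255, 0.15659905, 0.16879758]), 'ft_torque': array([ 0.01619125, -0.0156974 , -0.01663511]), 'grip_width': 0.08542421696660764}
```

View pics/top0.png

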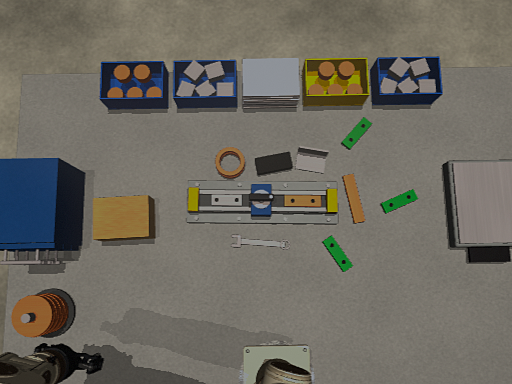

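View pics/scene0.png

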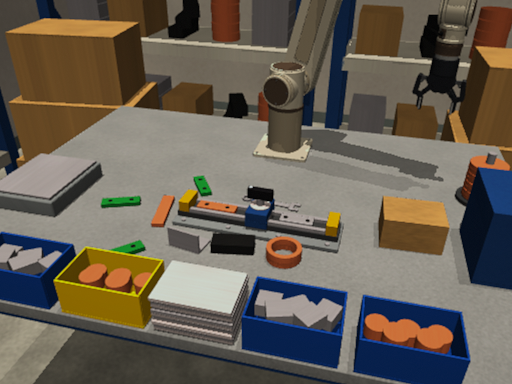

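In the top view the fixture spans px (187–338, 181–222), with the carriage and knob at about (261,198). The only copper bar in the channel is at (303,201), with steel at (227,200). The bar at (354,198) lies outside the channel, so it is the spare, and the green ones are decoys. Next I'll measure and confirm with a crop.

Run:
```python
from h import *
P,d,p=pts('top0')
x0,x1,y0,y1=180,345,170,232
cv2.imwrite('pics/crop0.png',cv2.resize(p[y0:y1,x0:x1,::-1],None,fx=4.8,fy=4.8,interpolation=cv2.INTER_CUBIC))
h=cv2.cvtColor(p,cv2.COLOR_RGB2HSV).astype(int); roi=np.zeros((384,512),bool); roi[175:230,182:343]=1
Y=roi&(abs(h[...,0]-27)<6)&(h[...,1]>150)&(P[...,2]>.055)&(P[...,2]<.07)
Cu=roi&(abs(h[...,0]-11)<8)&(h[...,1]>110)&(P[...,2]>.035)&(P[...,2]<.052)
B=roi&(abs(h[...,0]-110)<10)&(h[...,1]>120)&(P[...,2]>.06)&(P[...,2]<.08)
K=roi&(P[...,2]>.108)
v,u=np.mgrid[:384,:512]
for n,m in(('yl',Y&(u<262)),('yr',Y&(u>262)),('cu',Cu),('blue',B),('knob',K)):
    q=P[m]; 
    if len(q): print(n,len(q),q.mean(0).round(4),q.min(0).round(4),q.max(0).round(4), [r for r in cv2.minAreaRect((q[:,:2]*1000).astype(np.float32))])
for f in ('top0',): print(get_calibration('top')['extrinsics'][:3,3])
```

```text
yl 216 [0.5218 0.2372 0.0631] [0.4885 0.2216 0.0556] [0.5581 0.2517 0.0695] [(523.166259765625, 237.1135711669922), (28.260107040405273, 68.62792205810547), 87.25503540039062]
yr 235 [ 0.5119 -0.1718  0.0623] [ 0.4793 -0.1876  0.0554] [ 0.5462 -0.1564  0.0695] [(512.579833984375, -172.3276824951172), (30.911224365234375, 66.71002960205078), 88.9070053100586]
cu 402 [ 0.5151 -0.0927  0.0448] [ 0.4782 -0.1796  0.0352] [0.5979 0.227  0.0516] [(538.9661254882812, 22.228652954101562), (406.71221923828125, 111.6418685913086), 88.47342681884766]
blue 297 [0.5158 0.0375 0.0698] [0.473  0.009  0.0611] [0.5631 0.0664 0.0791] [(518.07568359375, 37.74497985839844), (56.08892822265625, 90.08763122558594), 89.08866119384766]
knob 198 [0.4794 0.0417 0.3664] [0.321  0.0033 0.1089] [0.5284 0.0713 1.4039] [(424.1310729980469, 39.40263366699219), (67.8829574584961, 207.25894165039062), 88.65202331542969]
[0.32096814 0.06044776 1.40389214]
```

View pics/crop0.png

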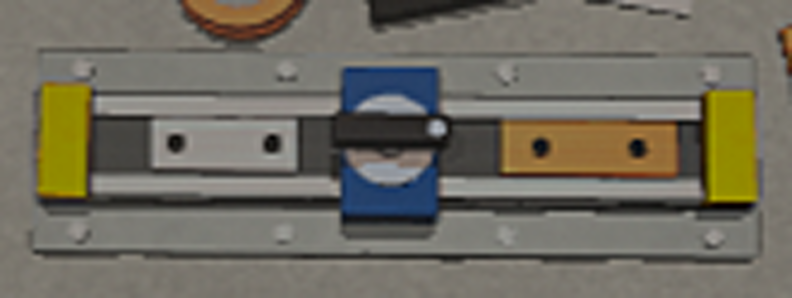

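The crop confirms it. The fixture's y is close to world +y (yaw about -0.024). The white dot points towards -y, so the knob is at about 3.15 (tight). The copper bar is on the -y side. I'll turn the tool and move above the knob.

Emit:
{"api": "step_arm", "payload": {
  "increments": [
    {"turn": [0,0,0.122],"grip": -1},
    {"turn": [0,0,0.122],"grip": -1},
    {"turn": [0,0,0.122],"grip": -1},
    {"turn": [0,0,0.122],"grip": -1},
    {"turn": [0,0,0.122],"grip": -1},
    {"turn": [0,0,0.122],"grip": -1},
    {"turn": [0,0,0.122],"grip": -1},
    {"turn": [0,0,0.122],"grip": -1},
    {"turn": [0,0,0.122],"grip": -1},
    {"turn": [0,0,0.122],"grip": -1},
    {"turn": [0,0,0.119],"grip": -1}
  ]
}}

```text
schema error: expected keys slide, turn, grip
```

Emit:
{"api": "step_arm", "payload": {
  "increments": [
    {"slide": [0.024,0.0273,0],"grip": -1},
    {"slide": [0.024,0.0273,0],"grip": -1},
    {"slide": [0.024,0.0273,0],"grip": -1},
    {"slide": [0.024,0.0273,0],"grip": -1},
    {"slide": [0.024,0.0273,0],"grip": -1},
    {"slide": [0.024,0.0273,0],"grip": -1},
    {"slide": [0.024,0.0273,0],"grip": -1},
    {"slide": [0.024,0.0273,0],"grip": -1}
  ]
}}

```text
schema error: expected keys slide, turn, grip
```

Emit:
{"api": "step_arm", "payload": {
  "increments": [
    {"slide": [0.024,0.0273,0],"grip": -1},
    {"slide": [0.024,0.0273,0],"grip": -1},
    {"slide": [0.024,0.0273,0],"grip": -1},
    {"slide": [0.024,0.0273,0],"grip": -1},
    {"slide": [0.024,0.0273,0],"grip": -1},
    {"slide": [0.024,0.0273,0],"grip": -1},
    {"slide": [0.024,0.0273,0],"grip": -1},
    {"slide": [0.024,0.0273,0],"grip": -1},
    {"grip": -1},
    {"grip": -1}
  ]
}}

```text
schema error: expected keys slide, turn, grip
```

Run:
```python
from h import *
o=telemetry.get_obs();print(o['clock'],o['eef_pos'],o['tool_rot'],o['ft_force'],o['joint_pos'])
snap('wrist','w1');P,d,p=pts('w1')
K=(P[...,2]>.108)&(P[...,2]<.128)&(d>0)
n,l,s,_=cv2.connectedComponentsWithStats(K.astype(np.uint8))
for i in range(1,n):
    if s[i,4]>150:
        q=P[l==i];print(s[i],q.mean(0),cv2.minAreaRect((q[:,:2]*1000).astype(np.float32)))
```

```text
0.15 [0.1263866  0.48324465 0.23059333] [ 7.91527723e-01  6.11132684e-01 -6.64325141e-04  5.14220790e-04] [0.01079255 0.15659905 0.16879758] [ 1.31498989e+00  2.41263177e-01  4.00086679e-03  1.33521420e+00
 -2.04542740e-06  1.57080405e+00]
[ 405  158  107  125 9568] [0.19275474 0.6467251  0.12454397] ((200.18319702148438, 650.0380249023438), (87.36592864990234, 112.49839782714844), 83.35698699951172)
[419 374  32  10 243] [0.38029895 0.61603593 0.1133174 ] ((380.33013916015625, 613.6310424804688), (31.64933967590332, 3.8315348625183105), 88.68366241455078)
```

View pics/w1.png

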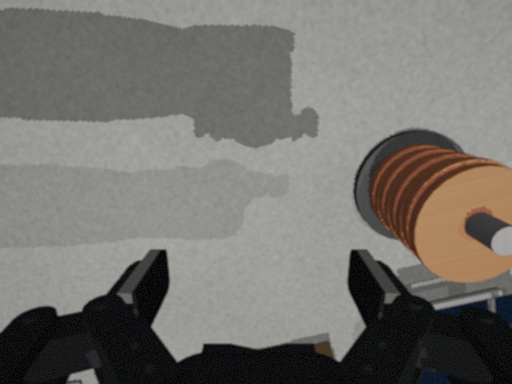

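All three keys are needed in each row, so nothing moved: the wrist picture still shows the bench and spool near the start pose.

Emit:
{"api": "step_arm", "payload": {
  "increments": [
    {"slide": [0,0,0],"turn": [0,0,0.122],"grip": -1},
    {"slide": [0,0,0],"turn": [0,0,0.122],"grip": -1},
    {"slide": [0,0,0],"turn": [0,0,0.122],"grip": -1},
    {"slide": [0,0,0],"turn": [0,0,0.122],"grip": -1},
    {"slide": [0,0,0],"turn": [0,0,0.122],"grip": -1},
    {"slide": [0,0,0],"turn": [0,0,0.122],"grip": -1},
    {"slide": [0,0,0],"turn": [0,0,0.122],"grip": -1},
    {"slide": [0,0,0],"turn": [0,0,0.122],"grip": -1},
    {"slide": [0,0,0],"turn": [0,0,0.122],"grip": -1},
    {"slide": [0,0,0],"turn": [0,0,0.122],"grip": -1},
    {"slide": [0,0,0],"turn": [0,0,0.119],"grip": -1}
  ]
}}

```text
clock: 1.12
eef_pos: [0.1265, 0.4836, 0.231]
tool_rot: [1.0, -0.015, -0.0, 0.0]
ft_force: [0.3, -0.5, 0.3]
grip_width: 0.0855
```

Emit:
{"api": "step_arm", "payload": {
  "increments": [
    {"slide": [0.024,0.0273,0],"turn": [0,0,0],"grip": -1},
    {"slide": [0.024,0.0273,0],"turn": [0,0,0],"grip": -1},
    {"slide": [0.024,0.0273,0],"turn": [0,0,0],"grip": -1},
    {"slide": [0.024,0.0273,0],"turn": [0,0,0],"grip": -1},
    {"slide": [0.024,0.0273,0],"turn": [0,0,0],"grip": -1},
    {"slide": [0.024,0.0273,0],"turn": [0,0,0],"grip": -1},
    {"slide": [0.024,0.0273,0],"turn": [0,0,0],"grip": -1},
    {"slide": [0.024,0.0273,0],"turn": [0,0,0],"grip": -1}
  ]
}}

```text
clock: 1.78
eef_pos: [0.3139, 0.2592, 0.2313]
tool_rot: [1.0, -0.012, 0.0, -0.0]
ft_force: [0.8, 0.4, -0.3]
grip_width: 0.0855
```

Emit:
{"api": "step_arm", "payload": {
  "increments": [
    {"slide": [0.024,0.0273,0],"turn": [0,0,0],"grip": -1},
    {"slide": [0.024,0.0273,0],"turn": [0,0,0],"grip": -1},
    {"slide": [0.024,0.0273,0],"turn": [0,0,0],"grip": -1},
    {"slide": [0.024,0.0273,0],"turn": [0,0,0],"grip": -1},
    {"slide": [0.024,0.0273,0],"turn": [0,0,0],"grip": -1},
    {"slide": [0.024,0.0273,0],"turn": [0,0,0],"grip": -1},
    {"slide": [0.024,0.0273,0],"turn": [0,0,0],"grip": -1},
    {"slide": [0.024,0.0273,0],"turn": [0,0,0],"grip": -1},
    {"slide": [0,0,0],"turn": [0,0,0],"grip": -1},
    {"slide": [0,0,0],"turn": [0,0,0],"grip": -1}
  ]
}}

```text
clock: 2.62
eef_pos: [0.5005, 0.0363, 0.2306]
tool_rot: [1.0, -0.014, -0.001, -0.0]
ft_force: [0.5, -0.1, -0.5]
grip_width: 0.0856
```

Run:
```python
from h import *
o=telemetry.get_obs();print(o['clock'],o['eef_pos'],o['tool_rot'],o['ft_force'],o['joint_pos'])
snap('wrist','w2');P,d,p=pts('w2')
K=(P[...,2]>.108)&(P[...,2]<.128)&(d>0)
n,l,s,_=cv2.connectedComponentsWithStats(K.astype(np.uint8))
for i in range(1,n):
    if s[i,4]>150:
        q=P[l==i];print(s[i],q.mean(0),cv2.minAreaRect((q[:,:2]*1000).astype(np.float32)))
```

```text
2.6167 [0.50045981 0.036276   0.23057676] [ 9.99903527e-01 -1.38749459e-02 -6.48737533e-04 -3.52643946e-05] [ 0.53332107 -0.10601883 -0.54914743] [7.22487922e-02 2.45458911e-01 9.45821157e-03 1.33608223e+00
 1.81873238e-04 1.67079579e+00]
[ 268  150   23   79 1639] [0.51864574 0.03980216 0.11865758] ((518.9330444335938, 37.77143096923828), (69.36231994628906, 18.086647033691406), 88.20558166503906)
```

View pics/w2.png

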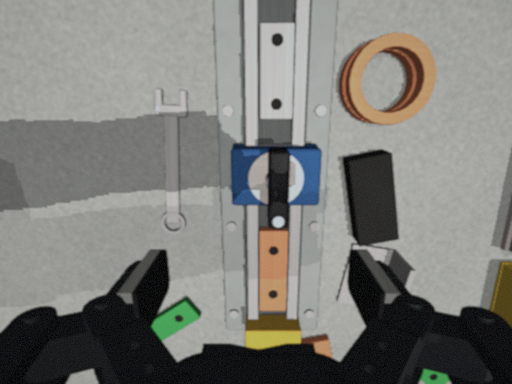

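The wrist view shows the knob's T-bar at (279,188), dot downwards, centre (0.519, 0.038), with the jaws already aligned across it. The copper bar is below it at (274,270). I'll descend and grip.

Emit:
{"api": "step_arm", "payload": {
  "increments": [
    {"slide": [0.0185,-0.002,0.02],"turn": [0,0,0],"grip": -1},
    {"slide": [0,0,0.03],"turn": [0,0,0],"grip": -1},
    {"slide": [0,0,0.03],"turn": [0,0,0],"grip": -1},
    {"slide": [0,0,0.03],"turn": [0,0,0],"grip": -1},
    {"slide": [0,0,0.02],"turn": [0,0,0],"grip": -1},
    {"slide": [0,0,0.01],"turn": [0,0,0],"grip": -1},
    {"slide": [0,0,0],"turn": [0,0,0],"grip": -1},
    {"slide": [0,0,0],"turn": [0,0,0],"grip": -1}
  ]
}}

```text
clock: 3.33
eef_pos: [0.5182, 0.0403, 0.0918]
tool_rot: [1.0, -0.011, -0.0, -0.0]
ft_force: [0.5, -0.0, -0.6]
grip_width: 0.0858
```

Emit:
{"api": "step_arm", "payload": {
  "increments": [
    {"slide": [0,0,0],"turn": [0,0,0],"grip": 1},
    {"slide": [0,0,0],"turn": [0,0,0],"grip": 1},
    {"slide": [0,0,0],"turn": [0,0,0],"grip": 1},
    {"slide": [0,0,0],"turn": [0,0,0],"grip": 1},
    {"slide": [0,0,0],"turn": [0,0,0],"grip": 1},
    {"slide": [0,0,0],"turn": [0,0,0],"grip": 1},
    {"slide": [0,0,0],"turn": [0,0,0],"grip": 1},
    {"slide": [0,0,0],"turn": [0,0,0],"grip": 1},
    {"slide": [0,0,0],"turn": [0,0,0],"grip": 1},
    {"slide": [0,0,0],"turn": [0,0,0],"grip": 1}
  ]
}}

```text
clock: 4.17
eef_pos: [0.5182, 0.0393, 0.092]
tool_rot: [1.0, -0.012, -0.0, -0.0]
ft_force: [-3.2, 0.1, 4.7]
grip_width: 0.0173
```

Gripped at 17 mm. Now I'll undo the knob, counterclockwise from above, which is negative about the tool's z.

Emit:
{"api": "step_arm", "payload": {
  "increments": [
    {"slide": [0,0,0],"turn": [0,0,-0.1],"grip": 1},
    {"slide": [0,0,0],"turn": [0,0,-0.1],"grip": 1},
    {"slide": [0,0,0],"turn": [0,0,-0.1],"grip": 1},
    {"slide": [0,0,0],"turn": [0,0,-0.1],"grip": 1},
    {"slide": [0,0,0],"turn": [0,0,-0.1],"grip": 1},
    {"slide": [0,0,0],"turn": [0,0,-0.1],"grip": 1},
    {"slide": [0,0,0],"turn": [0,0,-0.1],"grip": 1},
    {"slide": [0,0,0],"turn": [0,0,-0.1],"grip": 1},
    {"slide": [0,0,0],"turn": [0,0,-0.1],"grip": 1}
  ]
}}

```text
clock: 4.92
eef_pos: [0.5158, 0.0386, 0.092]
tool_rot: [0.905, 0.426, -0.002, -0.0]
ft_force: [-8.8, -1.4, 11.2]
grip_width: 0.017
```

Emit:
{"api": "step_arm", "payload": {
  "increments": [
    {"slide": [0,0,0],"turn": [0,0,-0.1],"grip": 1},
    {"slide": [0,0,0],"turn": [0,0,-0.1],"grip": 1},
    {"slide": [0,0,0],"turn": [0,0,-0.1],"grip": 1},
    {"slide": [0,0,0],"turn": [0,0,-0.1],"grip": 1},
    {"slide": [0,0,0],"turn": [0,0,-0.1],"grip": 1},
    {"slide": [0,0,0],"turn": [0,0,-0.1],"grip": 1},
    {"slide": [0,0,0],"turn": [0,0,-0.1],"grip": 1},
    {"slide": [0,0,0],"turn": [0,0,-0.1],"grip": 1},
    {"slide": [0,0,0],"turn": [0,0,-0.1],"grip": 1},
    {"slide": [0,0,0],"turn": [0,0,0],"grip": 1},
    {"slide": [0,0,0],"turn": [0,0,0],"grip": 1}
  ]
}}

```text
clock: 5.83
eef_pos: [0.5152, 0.0391, 0.092]
tool_rot: [0.631, 0.776, -0.002, -0.002]
ft_force: [-10.3, -1.5, 11.3]
grip_width: 0.0171
```

Run:
```python
from h import *
o=telemetry.get_obs();print(o['clock'],o['eef_pos'],o['tool_rot'],o['ft_force'],o['ft_torque'],o['joint_pos'])
snap('top','t3');P,d,p=pts('t3')
cv2.imwrite('pics/c3.png',cv2.resize(p[160:240,180:345,::-1],None,fx=4.8,fy=4.8,interpolation=cv2.INTER_CUBIC))
```

```text
5.8333 [0.51520254 0.03905481 0.09197271] [ 0.63083887  0.77590887 -0.00189963 -0.00203365] [-10.32732816  -1.54830694  11.34409056] [-0.09344403  1.93028242  0.0748861 ] [ 7.56373949e-02  3.81028211e-01 -1.80840275e-01  1.01449345e+00
  3.85996615e-05 -1.29884992e-01]
```

View pics/c3.png

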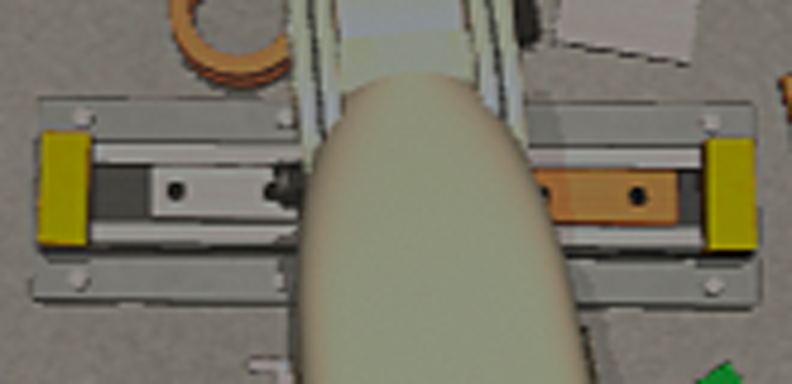

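The tool has turned 1.80 rad, putting the knob at about 1.38, so it is free. The picture shows the arm hiding the carriage and the copper bar's gap still open at (690,197). I'll ease the side load and slide towards -y.

Emit:
{"api": "step_arm", "payload": {
  "increments": [
    {"slide": [0.0005,-0.0025,-0.002],"turn": [0,0,0],"grip": 1},
    {"slide": [-0.0039,-0.0009,0],"turn": [0,0,0],"grip": 1},
    {"slide": [-0.0039,-0.0009,0],"turn": [0,0,0],"grip": 1},
    {"slide": [-0.0039,-0.0009,0],"turn": [0,0,0],"grip": 1},
    {"slide": [-0.0039,-0.0009,0],"turn": [0,0,0],"grip": 1},
    {"slide": [-0.0039,-0.0009,0],"turn": [0,0,0],"grip": 1},
    {"slide": [0,0,0],"turn": [0,0,0],"grip": 1}
  ]
}}

```text
clock: 6.47
eef_pos: [0.5145, 0.0181, 0.0922]
tool_rot: [0.631, 0.775, -0.001, -0.001]
ft_force: [0.0, -1.1, -13.1]
grip_width: 0.0168
```

Emit:
{"api": "step_arm", "payload": {
  "increments": [
    {"slide": [-0.0039,-0.0009,0],"turn": [0,0,0],"grip": 1},
    {"slide": [-0.0039,-0.0009,0],"turn": [0,0,0],"grip": 1},
    {"slide": [-0.0039,-0.0009,0],"turn": [0,0,0],"grip": 1},
    {"slide": [-0.0039,-0.0009,0],"turn": [0,0,0],"grip": 1},
    {"slide": [-0.0039,-0.0009,0],"turn": [0,0,0],"grip": 1},
    {"slide": [-0.0039,-0.0009,0],"turn": [0,0,0],"grip": 1},
    {"slide": [0,0,0],"turn": [0,0,0],"grip": 1},
    {"slide": [0,0,0],"turn": [0,0,0],"grip": 1}
  ]
}}

```text
clock: 7.13
eef_pos: [0.5139, -0.0052, 0.0923]
tool_rot: [0.631, 0.776, -0.001, -0.001]
ft_force: [0.7, 0.0, -24.5]
grip_width: 0.0168
```

Emit:
{"api": "step_arm", "payload": {
  "increments": [
    {"slide": [-0.002,-0.0005,0.0015],"turn": [0,0,0],"grip": 1},
    {"slide": [-0.002,-0.0005,0],"turn": [0,0,0],"grip": 1},
    {"slide": [-0.002,-0.0005,0],"turn": [0,0,0],"grip": 1},
    {"slide": [-0.002,-0.0005,0],"turn": [0,0,0],"grip": 1},
    {"slide": [0,0,0],"turn": [0,0,0],"grip": 1},
    {"slide": [0,0,0],"turn": [0,0,0],"grip": 1}
  ]
}}

```text
clock: 7.63
eef_pos: [0.5138, -0.0127, 0.0922]
tool_rot: [0.631, 0.776, -0.0, -0.001]
ft_force: [-4.4, 2.0, -13.9]
grip_width: 0.0174
```

Emit:
{"api": "step_arm", "payload": {
  "increments": [
    {"slide": [-0.001,-0.0002,0],"turn": [0,0,0],"grip": 1},
    {"slide": [-0.001,-0.0002,0],"turn": [0,0,0],"grip": 1},
    {"slide": [0,0,0],"turn": [0,0,0],"grip": 1},
    {"slide": [0,0,0],"turn": [0,0,0],"grip": 1}
  ]
}}

```text
clock: 7.97
eef_pos: [0.5138, -0.0144, 0.0922]
tool_rot: [0.631, 0.776, -0.0, -0.001]
ft_force: [-4.6, 4.2, -13.2]
grip_width: 0.0169
```

Emit:
{"api": "step_arm", "payload": {
  "increments": [
    {"slide": [-0.001,-0.0002,0],"turn": [0,0,0],"grip": 1},
    {"slide": [0,0,0],"turn": [0,0,0],"grip": 1},
    {"slide": [0,0,0],"turn": [0,0,0],"grip": 1}
  ]
}}

```text
clock: 8.22
eef_pos: [0.5138, -0.0153, 0.0922]
tool_rot: [0.631, 0.776, -0.0, -0.001]
ft_force: [-4.1, 3.7, -13.1]
grip_width: 0.0166
```

Emit:
{"api": "step_arm", "payload": {
  "increments": [
    {"slide": [-0.001,-0.0002,0],"turn": [0,0,0],"grip": 1},
    {"slide": [0,0,0],"turn": [0,0,0],"grip": 1},
    {"slide": [0,0,0],"turn": [0,0,0],"grip": 1}
  ]
}}

```text
clock: 8.47
eef_pos: [0.5137, -0.0164, 0.0922]
tool_rot: [0.631, 0.776, -0.0, -0.001]
ft_force: [-5.2, 3.5, -12.8]
grip_width: 0.017
```

Emit:
{"api": "step_arm", "payload": {
  "increments": [
    {"slide": [-0.001,-0.0002,0],"turn": [0,0,0],"grip": 1},
    {"slide": [0,0,0],"turn": [0,0,0],"grip": 1},
    {"slide": [0,0,0],"turn": [0,0,0],"grip": 1}
  ]
}}

```text
clock: 8.72
eef_pos: [0.5137, -0.0174, 0.0922]
tool_rot: [0.631, 0.776, -0.0, -0.001]
ft_force: [-5.6, 4.0, -13.2]
grip_width: 0.0169
```

Still sliding with steady friction of about 4 N, so I'll carry on.

Emit:
{"api": "step_arm", "payload": {
  "increments": [
    {"slide": [-0.001,-0.0002,0],"turn": [0,0,0],"grip": 1},
    {"slide": [0,0,0],"turn": [0,0,0],"grip": 1},
    {"slide": [0,0,0],"turn": [0,0,0],"grip": 1}
  ]
}}

```text
clock: 8.97
eef_pos: [0.5137, -0.0184, 0.0922]
tool_rot: [0.631, 0.776, -0.0, -0.001]
ft_force: [-4.4, 3.4, -13.5]
grip_width: 0.0168
```

Emit:
{"api": "step_arm", "payload": {
  "increments": [
    {"slide": [-0.001,-0.0002,0],"turn": [0,0,0],"grip": 1},
    {"slide": [0,0,0],"turn": [0,0,0],"grip": 1},
    {"slide": [0,0,0],"turn": [0,0,0],"grip": 1}
  ]
}}

```text
clock: 9.22
eef_pos: [0.5136, -0.0192, 0.0922]
tool_rot: [0.631, 0.776, 0.0, -0.001]
ft_force: [-5.8, 4.4, -13.0]
grip_width: 0.0169
```

Run:
```python
from h import *
snap('top','t4');P,d,p=pts('t4')
a=cv2.resize(p[185:220,285:345,::-1],None,fx=10,fy=10,interpolation=cv2.INTER_CUBIC);cv2.imwrite('pics/c4.png',a)
```

```text
(no output)
```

View pics/c4.png

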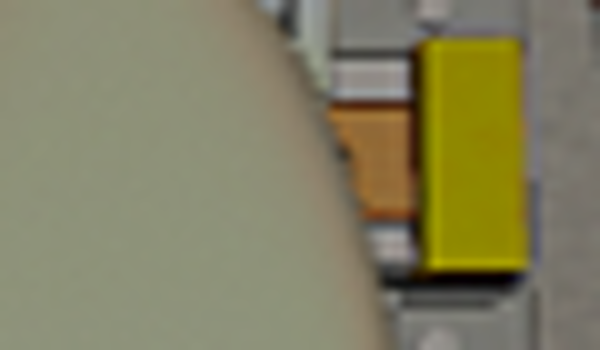

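The crop shows the copper bar's end almost at the stop, with a thin dark line at (413,160). I'll keep pushing in 1 mm steps.

Emit:
{"api": "step_arm", "payload": {
  "increments": [
    {"slide": [-0.001,-0.0002,0],"turn": [0,0,0],"grip": 1},
    {"slide": [0,0,0],"turn": [0,0,0],"grip": 1},
    {"slide": [0,0,0],"turn": [0,0,0],"grip": 1}
  ]
}}

```text
clock: 9.52
eef_pos: [0.5136, -0.0192, 0.0922]
tool_rot: [0.631, 0.776, 0.001, -0.002]
ft_force: [-5.1, 6.5, -13.8]
grip_width: 0.0169
```

Emit:
{"api": "step_arm", "payload": {
  "increments": [
    {"slide": [-0.001,-0.0002,0],"turn": [0,0,0],"grip": 1},
    {"slide": [0,0,0],"turn": [0,0,0],"grip": 1},
    {"slide": [0,0,0],"turn": [0,0,0],"grip": 1}
  ]
}}

```text
clock: 9.77
eef_pos: [0.5136, -0.0193, 0.0922]
tool_rot: [0.63, 0.776, 0.002, -0.002]
ft_force: [-4.9, 10.2, -12.9]
grip_width: 0.0167
```

Emit:
{"api": "step_arm", "payload": {
  "increments": [
    {"slide": [-0.001,-0.0002,0],"turn": [0,0,0],"grip": 1},
    {"slide": [0,0,0],"turn": [0,0,0],"grip": 1},
    {"slide": [0,0,0],"turn": [0,0,0],"grip": 1}
  ]
}}

```text
clock: 10.02
eef_pos: [0.5137, -0.0193, 0.0922]
tool_rot: [0.63, 0.777, 0.002, -0.003]
ft_force: [-4.8, 12.5, -12.7]
grip_width: 0.0172
```

Firm contact: the carriage has stopped and the push is 12.5 N, about 10 N beyond friction. I'll hold for 0.6 s, then tighten.

Emit:
{"api": "step_arm", "payload": {
  "increments": [
    {"slide": [0,0,0],"turn": [0,0,0],"grip": 1},
    {"slide": [0,0,0],"turn": [0,0,0],"grip": 1},
    {"slide": [0,0,0],"turn": [0,0,0],"grip": 1},
    {"slide": [0,0,0],"turn": [0,0,0],"grip": 1},
    {"slide": [0,0,0],"turn": [0,0,0],"grip": 1},
    {"slide": [0,0,0],"turn": [0,0,0],"grip": 1},
    {"slide": [0,0,0],"turn": [0,0,0],"grip": 1}
  ]
}}

```text
clock: 10.6
eef_pos: [0.5136, -0.0194, 0.0922]
tool_rot: [0.63, 0.777, 0.002, -0.003]
ft_force: [-5.6, 12.7, -13.1]
grip_width: 0.017
```

Emit:
{"api": "step_arm", "payload": {
  "increments": [
    {"slide": [0,0,0],"turn": [0,0,0.1],"grip": 1},
    {"slide": [0,0,0],"turn": [0,0,0.1],"grip": 1},
    {"slide": [0,0,0],"turn": [0,0,0.1],"grip": 1},
    {"slide": [0,0,0],"turn": [0,0,0.1],"grip": 1},
    {"slide": [0,0,0],"turn": [0,0,0.1],"grip": 1},
    {"slide": [0,0,0],"turn": [0,0,0.1],"grip": 1}
  ]
}}

```text
clock: 11.1
eef_pos: [0.5138, -0.0176, 0.0922]
tool_rot: [0.832, 0.555, 0.002, -0.005]
ft_force: [-4.4, 18.1, -12.9]
grip_width: 0.017
```

Emit:
{"api": "step_arm", "payload": {
  "increments": [
    {"slide": [0,0,0],"turn": [0,0,0.1],"grip": 1},
    {"slide": [0,0,0],"turn": [0,0,0.1],"grip": 1},
    {"slide": [0,0,0],"turn": [0,0,0.1],"grip": 1},
    {"slide": [0,0,0],"turn": [0,0,0.1],"grip": 1},
    {"slide": [0,0,0],"turn": [0,0,0.1],"grip": 1},
    {"slide": [0,0,0],"turn": [0,0,0.1],"grip": 1}
  ]
}}

```text
clock: 11.6
eef_pos: [0.515, -0.0163, 0.0923]
tool_rot: [0.959, 0.284, 0.002, -0.006]
ft_force: [-1.3, 21.5, -15.6]
grip_width: 0.0173
```

Emit:
{"api": "step_arm", "payload": {
  "increments": [
    {"slide": [0,0,0],"turn": [0,0,0.1],"grip": 1},
    {"slide": [0,0,0],"turn": [0,0,0.1],"grip": 1},
    {"slide": [0,0,0],"turn": [0,0,0.1],"grip": 1},
    {"slide": [0,0,0],"turn": [0,0,0.1],"grip": 1},
    {"slide": [0,0,0],"turn": [0,0,0.1],"grip": 1},
    {"slide": [0,0,0],"turn": [0,0,0.1],"grip": 1},
    {"slide": [0,0,0],"turn": [0,0,0.1],"grip": 1},
    {"slide": [0,0,0],"turn": [0,0,0],"grip": 1},
    {"slide": [0,0,0],"turn": [0,0,0],"grip": 1},
    {"slide": [0,0,0],"turn": [0,0,0],"grip": 1},
    {"slide": [0,0,0],"turn": [0,0,0],"grip": 1}
  ]
}}

```text
clock: 12.52
eef_pos: [0.5169, -0.0158, 0.0923]
tool_rot: [0.998, -0.059, 0.002, -0.007]
ft_force: [3.7, 23.3, -20.1]
grip_width: 0.0172
```

Run:
```python
from h import *
o=telemetry.get_obs();r=o['tool_rot'];print(o['clock'],o['eef_pos'],2*np.arctan2(r[1],r[0]),o['ft_force'],o['ft_torque'])
```

```text
12.5167 [ 0.51694164 -0.01584556  0.09230858] -0.11856321801890221 [  3.70335035  23.34533958 -20.13464285] [ 4.18828729 -0.47194893 -0.16303666]
```

The knob is at about 3.27. I'll relax the load, release and rise, then check.

Emit:
{"api": "step_arm", "payload": {
  "increments": [
    {"slide": [0,-0.003,0.001],"turn": [0,0,0],"grip": 1},
    {"slide": [0,-0.002,0.0005],"turn": [0,0,0],"grip": 1},
    {"slide": [0,0,0],"turn": [0,0,0],"grip": 1},
    {"slide": [0,0,0],"turn": [0,0,0],"grip": -1},
    {"slide": [0,0,0],"turn": [0,0,0],"grip": -1},
    {"slide": [0,0,0],"turn": [0,0,0],"grip": -1},
    {"slide": [0,0,0],"turn": [0,0,0],"grip": -1},
    {"slide": [0,0,0],"turn": [0,0,0],"grip": -1},
    {"slide": [0,0,0],"turn": [0,0,0],"grip": -1},
    {"slide": [0,0,0],"turn": [0,0,0],"grip": -1},
    {"slide": [0,0,0],"turn": [0,0,0],"grip": -1}
  ]
}}

```text
clock: 13.43
eef_pos: [0.5154, -0.0183, 0.0904]
tool_rot: [0.998, -0.062, 0.0, 0.0]
ft_force: [-0.1, -0.6, -1.2]
grip_width: 0.0854
```

Emit:
{"api": "step_arm", "payload": {
  "increments": [
    {"slide": [0,0,-0.02],"turn": [0,0,0],"grip": -1},
    {"slide": [0,0,-0.03],"turn": [0,0,0],"grip": -1},
    {"slide": [0,0,-0.03],"turn": [0,0,0],"grip": -1},
    {"slide": [-0.02,0,-0.03],"turn": [0,0,0],"grip": -1},
    {"slide": [-0.03,0,-0.02],"turn": [0,0,0],"grip": -1},
    {"slide": [-0.03,0,0],"turn": [0,0,0],"grip": -1},
    {"slide": [-0.03,0,0],"turn": [0,0,0],"grip": -1},
    {"slide": [-0.03,0,0],"turn": [0,0,0],"grip": -1},
    {"slide": [-0.03,0,0],"turn": [0,0,0],"grip": -1},
    {"slide": [-0.02,0,0],"turn": [0,0,0],"grip": -1},
    {"slide": [0,0,0],"turn": [0,0,0],"grip": -1}
  ]
}}

```text
clock: 14.35
eef_pos: [0.3227, 0.0056, 0.2201]
tool_rot: [0.998, -0.062, -0.001, 0.0]
ft_force: [-0.1, -0.5, 0.5]
grip_width: 0.0853
```

Run:
```python
from h import *
o=telemetry.get_obs();print(o['clock'],o['eef_pos'],o['ft_force'])
snap('wrist','w5');snap('top','t5');P,d,p=pts('t5')
a=cv2.resize(p[180:225,180:345,::-1],None,fx=4.8,fy=4.8,interpolation=cv2.INTER_CUBIC)
w=cv2.resize(cv2.imread('pics/w5.png'),(400,300));b=np.zeros((a.shape[0]+300,a.shape[1],3),np.uint8);b[:a.shape[0]]=a;b[a.shape[0]:,:400]=w
cv2.imwrite('pics/c5.png',b)
for f in('w5','t5'):
    P,d,_=pts(f);K=(P[...,2]>.108)&(P[...,2]<.128)&(d>0)&(abs(P[...,0]-.517)<.06)&(abs(P[...,1]+.02)<.06)
    if K.sum()>20:
        q=P[K];print(f,K.sum(),cv2.minAreaRect((q[:,:2]*1000).astype(np.float32)))
```

```text
14.35 [0.32273364 0.00558139 0.22008666] [-0.12876984 -0.49108301  0.48177214]
w5 2355 ((516.6663208007812, -16.78537368774414), (69.51507568359375, 19.119108200073242), 83.32959747314453)
t5 165 ((516.5344848632812, -18.334854125976562), (70.1258773803711, 18.64323616027832), 83.31736755371094)
```

View pics/c5.png

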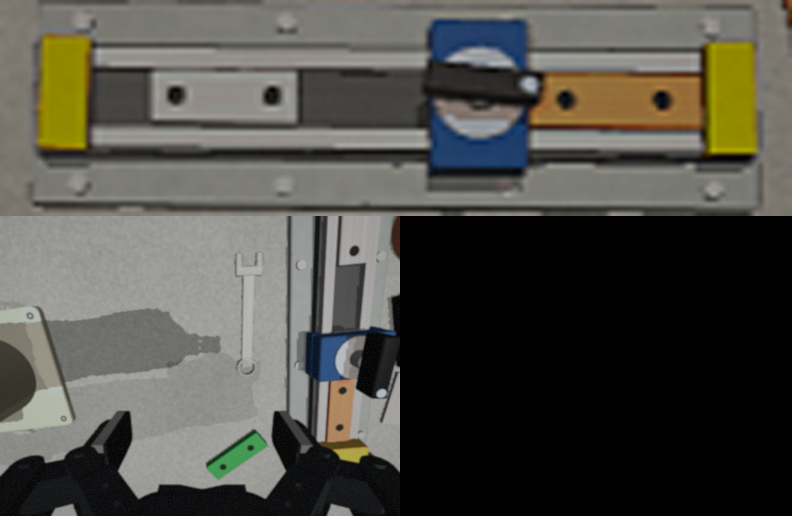

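The top crop shows the copper bar touching the right stop at (703,100) and the carriage against the bar. The steel bar is unmoved at px 151–298. The knob measures about 3.26 rad, and the carriage is at about -50 mm in the fixture frame, as wanted. Handing in.

```bash
python3 -c "
from workcell import bot; print(bot.job_done())"
```

```text
the job is handed in; nothing more can be done
None
```

The job is done and handed in at about 14.5 s on the robot's clock. No verdict was reported.

- **What I did:** I undid the knob from about 3.18 to 1.38 rad and slid the carriage towards the copper bar until it stopped against the end stop. I held a push of about 12.5 N at the wrist for over 0.5 s, then tightened the knob and released it.
- **Last checks:**
  - The knob is at about 3.26 rad and the carriage at about -50 mm in the fixture frame.
  - The bar looks flush with the stop and the steel bar unmoved.
  - I did not see the contact between carriage and bar directly. I inferred it from the push and the carriage position.
- **Disagreements:**
  - The wrist and top cameras put the knob 1.5 mm apart along y, which is within the calibration error.
  - While tightening, the side force on the wrist rose to about 23 N and the tool shifted about 3.5 mm along y. I put this down to an off-centre grip, since the later pictures showed the carriage still in place.
- **Failed call:** my first three move calls were refused for missing keys, and nothing moved.

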